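Fit the bench pin into its swivel holder

TASK

Set up the bench board for filing. First turn the metal swivel holder until its flared mouth faces along the board to the loose wooden bench pin and the holder clicks into its detent; then, with the locking lever swung open, slide the pin, notched tongue end first, fully home in the pocket, and finally swing the lever all the way over so that its toe locks in the pin's side notch. Leave the other things on and around the board where they are.

Things in the scene. Friction and masses are not known exactly. Their poses are not given: they have to be found in the camera images.
- bench_board: brown wooden board fixed on the desk, 350 x 210 mm, its top 15 mm above the desk. Origin: on the desk, under the holder's swivel axis; x runs along the board, the way the pin is pushed home; z up. The board spans x = -245 to 105 mm, y = -105 to 105 mm. At its rear (x = 65 to 95 mm, y = 0) stands the detent's fixed spring housing, 16 mm high.
- holder (a joint): turn of the aluminium swivel holder (130 mm wide, 25 mm high) about the upright axis through the board's origin, rad, counter-clockwise from above. 0: in the detent, mouth facing board -x. Starts at 0.7 to 1.5; clockwise stop at -0.04. Passing into the detent takes about 6 N at the index knob, then a spring ball centres it at 0 and holds it.
- index_knob (a point): middle of the holder's upright index knob, black, 16 mm in diameter, on the bridge at holder x = 6, y = -52 mm; the knob reaches from 33 to 59 mm above the board, this point lies 46 mm above it. Push it round the swivel axis to turn the holder.
- pocket (a point): middle of the pocket's back stop, at the board's top, 18 mm from the swivel axis, turning with the holder; x points into the pocket. The pin's tongue end stands here when home. The pocket is a flat slot on the board, 96 mm wide, 18 mm high, 50 mm deep to its mouth (x = -50 here); flares widen the mouth to 111 mm at x = -68. A bridge, top 25 mm above the board, covers x = -34 to 12.
- bench_pin: pale wooden bench pin, a loose flat plate 100 mm long (x), 92 wide (y), 16 thick, 0.12 kg. Origin: centre of its underside. Tongue end at x = +50 mm, tapered to 82 mm wide over its last 14 mm; each side edge has a notch 17 mm deep from x = 5 to 36. The tail (x = -50) has a V cut 42 mm deep, 32 mm wide, between two horns. Starts on the board before the holder, tongue roughly towards it.
- tongue (a point): middle of the pin's tongue end, on its underside.
- lever (a joint): turn of the holder's locking lever about its upright pivot, rad. 0: open, handle pointing to the rear (holder +x), toe clear. 1.57: locked, handle pointing out sideways (holder +y), toe 15 mm inside the pocket; stop at 1.6. Starts at 1.0 to 1.5. Above 0.35 the toe bars the empty pocket; with the pin home it enters the pin's notch and draws it tight. Needs about 1 N at the handle, stays where left.
- lever_pivot (a point): top of the lever's pivot, at holder x = -1, y = 58 mm, 30 mm above the board.
- lever_knob (a point): middle of the upright black handle at the lever's end, 16 mm in diameter, 58 mm from the pivot; the handle reaches from 27 to 53 mm above the board, this point lies 43 mm above it.
- bead_pot: bystander: small clear pot of beads with a white lid, 36 mm wide, 33 mm high, on the board's rear right corner (board x = 80, y = -84 mm). Origin: centre of its underside.
- tub_low: bystander: low white square tub, 76 x 76 x 41 mm, on the desk beyond the board's rear left corner. Origin: centre of its underside.
- tweezers: bystander: pointed tweezers, 118 mm long, 6 mm high, on the desk left of the holder. Origin: centre of the underside, length along y.
- pliers_flat: bystander: pliers, 139 mm long, 12 mm high, lying on the desk near the board's front right corner. Origin: centre of the underside, length along x.
- ring_magnifier: black ring magnifier lamp standing fixed on the desk, right of the board: its upright ring fills x = 0.56 to 0.63 m, y = -0.06 to 0.11 m, up to 190 mm above the desk, its curved neck up to 250 mm. An obstacle: move the hand round its front or high over it. Its origin lies at its foot (behind the ring, under the desk top) and does not move.

How it is judged:
On the way, in this order (a step that is already met when the one before it is completed fails the run):
1. the holder is turned into its detent, its mouth facing along the board (value of joint holder between -0.06 and 0.06 rad), for 0.2 s.
2. the pin is slid into the pocket to within 6 mm of the back stop, tongue end first (x of tongue in the frame of pocket above -0.006 m and horizontal distance between tongue and pocket below 0.008 m and value of joint holder below 0.06 rad), for 0.2 s.
3. the lever is swung over into the pin's notch (value of joint lever above 1.4 rad), for 0.2 s.
At the end, for the whole second after the job is handed in: The holder stands in its detent (within 0.06 rad of 0), the pin lies flat in the pocket, square within 0.06 rad, its tongue end within 5 mm of the back stop and 6 mm of its middle, the lever is locked over at 1.4 rad or more, and all is at rest (all of step 1 and value of joint lever above 1.4 rad and x of tongue in the frame of pocket above -0.005 m and horizontal distance between tongue and pocket below 0.006 m and angle between the x axis of bench_pin and the x axis of pocket, either way round below 0.06 rad and angle between bench_pin's own z axis and vertical below 0.06 rad and linear speed of bench_pin below 0.01 m/s and velocity of joint lever below 0.05 rad/s); the robot touches nothing.
It fails at once if the bead pot, the tub, the tweezers or the pliers are moved by more than 25 mm (distance of any of bead_pot, tub_low, tweezers, pliers_flat from where it was at the start of the episode above 0.025 m).
It also fails if it takes over 72 s, if anything falls off the work surface, if the arm or the gripper's body presses on something with over 40 N, if the wrist force passes 120 N, or if a joint passes its speed limit or range.

ROBOT

A 6-joint arm with a two-finger parallel gripper is mounted at the origin on a cart in front of the work surface, level with it; the furniture and walls round the work are solid. World frame = base frame: x ahead of the robot, y to its left, z up, the work surface at z = 0. Lengths are in m, angles in rad, forces in N, time in s.
With the tool pointing down it reaches from about 0.375 to 0.925 m from the base axis. Payload 5.7 kg.
Tool frame: the origin (TCP) lies at the very end of the fingers, on their centre line; the grasp point (between the pads) lies 19 mm behind it (manip.tcp_to_grasp is the distance from the TCP to the grasp point, in m); z points along the fingers, y is the line along which they close (so a half turn about z gives the same grasp; the last joint's range is limited). The gripper opens to 85 mm and grips with 20 to 120 N. Pads are 22 mm wide; open, the fingers measure 114 mm over their backs; the gripper's body (76 mm by 85 mm) begins 54 mm behind the grasp point. The pads swing forward as they close: fully open they stand 13 mm farther back than shut.
Start: joints at [-0.115, 0.359, 1.51, -0, 1.272, -0.115], TCP at [0.6, -0, 0.231] pointing down, gripper open.
Joint ranges: [-2.97, 2.97], [-1.01, 2.36], [0.21, 2.38], [-0.96, 4.11], [0.2, 2.71], [-2.98, 2.98]. Speed limits (rad/s): [2.39, 2.39, 3.14, 3.14, 3.14, 3.14].

INTERFACE

Orientations are given as a 3x3 rotation matrix whose columns are the frame's x, y, z axes.
In Python, from cell import manip gives the robot as it stands.
- The arm moves only by the tool drive_tool, never from a script. Its argument "steps" is a list that holds one entry, the list of rows, each a list of 6 numbers: the shift along the tool's x, y, z each as a share of 0.025 m, from -1 to 1, then the turn, a rotation vector about the tool's x, y, z each as a share of 8 degrees, from -1 to 1. In form: [[[x, y, z, rx, ry, rz], ...]]. A call has 1 to 5 rows; each row shifts and turns the commanded pose from where the row before left it, along the tool's axes as they then stand; what a row does not reach is not made up. A row lasts 1/8 s, in which the tool goes at most 62.5 mm and 10.7 degrees, less where a joint would pass 70% of its speed; a pose out of reach is approached as far as the arm can. A call with a number of a shift or a turn outside -1 to 1 is refused whole. A call with a gripper value outside its range is refused whole. "fingers" is the opening, from -1 (shut) to 1 (fully open), set as the call begins (left out, the last holds). The fingers move at their own pace and stop on an object; "grip_force" is the grip in N (left out, the last holds). Time passes only in rows, so rows that do not move let the fingers close. It gives the time, the measured TCP pose, the force, the opening and the grip force at its end, in the units of the state.
- manip.get_state(): the state, without advancing time (a new reading comes with each control period).
- manip.snapshot(name): name is "scene" or "side" or "wrist"; returns a dict with "img" (384x512x3 uint8, red, green, blue), "camera_matrix" (3x3 intrinsics, pixels), "k1" (the pictures are not rectified: a ray, as slopes to the right and down, at radius r is drawn at 1 + k1 r^2 times it, then the intrinsics apply), "camera_from_world" (4x4, takes a point from world to camera coordinates); the wrist camera has in their place "tool_from_camera" (4x4, takes a point from camera to tool coordinates, whose origin is the TCP and whose axes are the flange's). Camera axes: x right, y down, z forward; pixel columns grow to the right and rows downward; lengths in m; the calibration is good to about 2 mm. A picture is of the moment at which its call begins: read the wrist's pose just before it. There is no depth.
- manip.close_job(): hands the job in; it is judged then, once.
Trained networks look in a picture, given as the dict that the camera call returned (one of the last four; its "shot" number tells which), for a name from the list of things; names that differ only in an ending like _2 or _b are one class to them, and where a whole thing is asked for, a point or a joint stands for the part that bears it (a point fixed in the world has none). Each returns a list of dicts, best first, with "conf" (0 to 1); they miss things now and then, are a little off and sometimes report something else, mostly with a low value. They report only what shows in the picture. A call takes as long as a camera call.
- manip.find_in(name, picture): "uv" ([column, row] in pixels, amid what is visible of it).
- manip.spot_point(name, picture): "uv" ([column, row] in pixels: a listed point, or the origin of a listed thing).
The state is a dict: "time": time; "joints": joint angles; "dq": joint speeds; "joint_torque": joint torques, N m; "tool_pos": TCP position; "orientation": TCP orientation; "contact_force": force on the tool from outside, world axes, zero at the start; "torque": the same for the moment, N m; "finger_gap": finger opening in m; "grasp_force": force on a finger pad.
Only numpy, scipy, OpenCV 4.12 (cv2) and the standard library are available. Lean on these libraries where they do the work, as an engineer would, in place of code of your own. Each camera call takes 0.05 s, during which the arm holds its last target. There are 200 camera calls.

## Working session

There is one attempt and no reset: what is moved stays moved. The work goes in short steps, Python scripts to look and compute and a tool call to move; the robot and the scene stay as the last step left them, time stands still between calls to the robot, and variables do not carry over. Pictures are saved under pics/ and viewed, at most 10 in all, crops included, and the job is handed in when it is done.

Besides the shell and the picture viewer there is one more tool, called after "Call:" as name(argument=value, ...) on one line, values as JSON. drive_tool: Moves the arm, as the interface text tells. Its arguments: {"type":"object","properties":{"steps":{"type":"array","items":{"type":"array","items":{"type":"array","items":{"type":"number"}}}},"fingers":{"type":"number"},"grip_force":{"type":"number"}},"required":["steps"]}

```bash
ls; mkdir -p pics; cat > h.py <<'E'
import numpy as np, cv2
from cell import manip
def ray(p,uv,st=None):
    K=np.array(p["camera_matrix"]); 
    x,y=(uv[0]-K[0,2])/K[0,0],(uv[1]-K[1,2])/K[1,1]
    r=np.hypot(x,y); ru=r
    for _ in range(20): ru=r/(1+p["k1"]*ru**2)
    s=ru/r if r>0 else 1
    d=np.array([x*s,y*s,1])
    if "camera_from_world" in p:
        T=np.linalg.inv(np.array(p["camera_from_world"]))
    else:
        T0=np.eye(4);T0[:3,:3]=st["orientation"];T0[:3,3]=st["tool_pos"];T=T0@np.array(p["tool_from_camera"])
    return T[:3,3],T[:3,:3]@d
def at_z(p,uv,z,st=None):
    o,d=ray(p,uv,st); return o+d*(z-o[2])/d[2]
def save(n,p): cv2.imwrite(f"pics/{n}.png",p["img"][:,:,::-1])
def pt(name,p,z,st=None):
    return [(np.round(at_z(p,r["uv"],z,st),4).tolist(),np.round(r["uv"]).tolist(),round(r["conf"],2)) for r in manip.spot_point(name,p)[:2]]
E
python3 - <<'E'
from h import *
Z=dict(index_knob=.061,pocket=.015,bench_pin=.015,tongue=.015,lever_pivot=.045,lever_knob=.058,bench_board=0,bead_pot=.015,tub_low=0,tweezers=0,pliers_flat=0)
print(manip.get_state())
ims=[]
for c in("scene","side","wrist"):
    st=manip.get_state();p=manip.snapshot(c);save(c,p);ims.append(p["img"])
    for n,z in Z.items(): print(c,n,pt(n,p,z,st))
E
```

```text
pics
{'time': 0.0, 'joints': array([-1.15080118e-01,  3.59494299e-01,  1.51145160e+00, -4.41279783e-06,
        1.27249806e+00, -1.15111756e-01]), 'dq': array([-0.0009501 , -0.0021253 , -0.00011099,  0.00029957,  0.00164446,
        0.00101648]), 'joint_torque': array([ 1.96551155e-03, -5.27614331e+01, -2.78626120e+01, -6.37880498e-05,
        1.32890840e-02, -2.81424428e-05]), 'tool_pos': array([5.99310432e-01, 8.23874243e-05, 2.30452668e-01]), 'orientation': array([[-3.27470394e-05,  9.99998308e-01, -1.83953905e-03],
       [ 9.99999978e-01,  3.31304324e-05,  2.08387864e-04],
       [ 2.08448456e-04, -1.83953219e-03, -9.99998286e-01]]), 'contact_force': array([-0.70549619,  0.27522563,  0.30058332]), 'torque': array([-0.00422282, -0.04252879,  0.06051851]), 'grasp_force': 0.0, 'finger_gap': 0.08541103110587842}
scene index_knob [([0.5856, 0.337, 0.061], [232.0, 173.0], 0.91), ([0.615, 0.3931, 0.061], [209.0, 180.0], 0.59)]
scene pocket [([0.5338, 0.3245, 0.015], [251.0, 192.0], 0.64), ([0.5228, 0.3296, 0.015], [254.0, 194.0], 0.44)]
scene bench_pin [([0.466, 0.1824, 0.015], [300.0,
[... 933 characters left out ...]
3, 0.2964, 0.058], [219.0, 166.0], 0.49)]
side bench_board [([0.5443, 0.3197, 0.0], [254.0, 178.0], 0.83)]
side bead_pot [([0.6611, 0.367, 0.015], [285.0, 167.0], 0.58)]
side tub_low [([0.4682, 0.4958, 0.0], [224.0, 162.0], 0.82)]
side tweezers [([0.413, 0.3873, 0.0], [211.0, 173.0], 0.59)]
side pliers_flat [([0.3467, -0.0615, 0.0], [198.0, 244.0], 0.59)]
wrist index_knob []
wrist pocket []
wrist bench_pin [([0.4674, 0.1888, 0.015], [139.0, 13.0], 0.68)]
wrist tongue []
wrist lever_pivot [([0.4776, 0.179, 0.045], [138.0, 13.0], 0.63)]
wrist lever_knob []
wrist bench_board []
wrist bead_pot []
wrist tub_low []
wrist tweezers []
wrist pliers_flat [([0.3577, -0.0433, 0.0], [86.0, 199.0], 0.81)]
```

```bash
python3 -c "
import cv2
a=cv2.imread('pics/scene.png')[120:300,130:430];cv2.imwrite('pics/sc.png',cv2.resize(a,None,fx=2.6,fy=2.6,interpolation=2))
a=cv2.imread('pics/side.png')[120:280,150:350];cv2.imwrite('pics/si.png',cv2.resize(a,None,fx=3.6,fy=3.6,interpolation=2))"
```

```text
(no output)
```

View pics/sc.png

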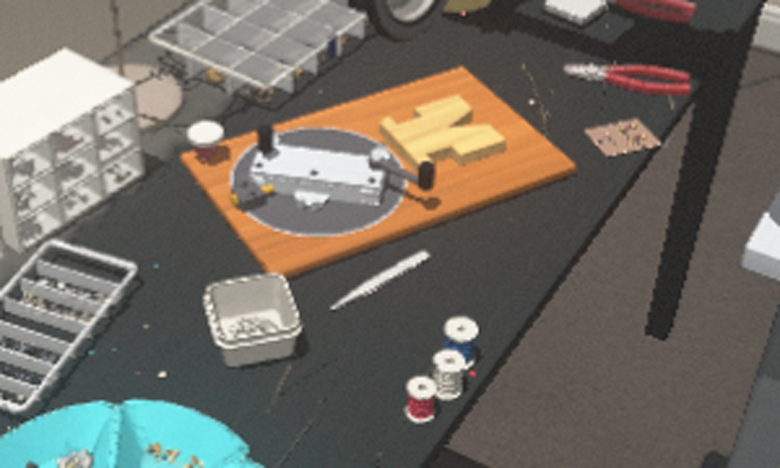

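View pics/si.png

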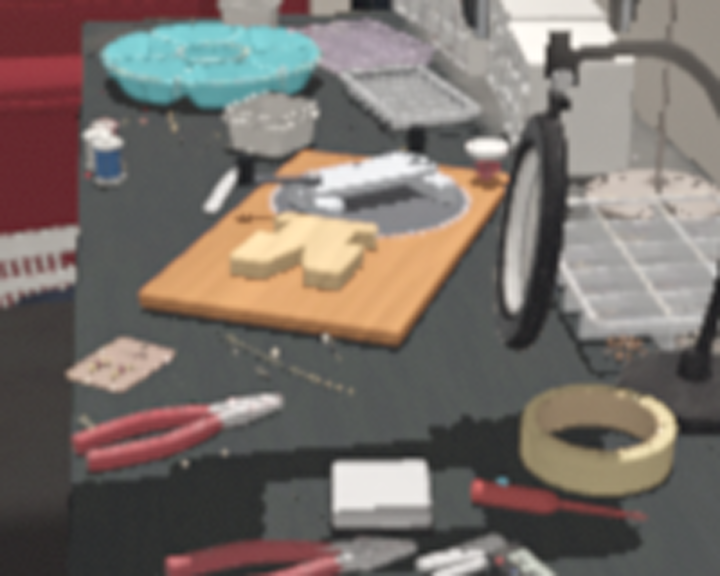

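The scene picture shows the board with its rear corners at crop (180,155) and (272,278), its front corners at (575,168) and (463,68). The index knob is at (265,138), the lever knob at (426,175), and the pin at (440,130) with its tongue towards the holder. The side picture agrees.

```bash
python3 - <<'E'
from h import *
from scipy.optimize import least_squares
A=manip.snapshot("scene");B=manip.snapshot("side")
L=np.array([[105,-105],[105,105],[-245,105],[-245,-105]])/1000
sc=np.array([[180,155],[272,276],[575,166],[463,68]])/2.6+[130,120]
si=np.array([[507,178],[300,152],[143,297],[400,335]])/3.6+[150,120]
P=[[at_z(A,u,.015)[:2] for u in sc],[at_z(B,u,.015)[:2] for u in si]]
print(np.round(P,3))
def fit(P):
    f=lambda q:np.ravel([[np.cos(q[2])*a-np.sin(q[2])*b+q[0]-p[0],np.sin(q[2])*a+np.cos(q[2])*b+q[1]-p[1]] for Q in P for (a,b),p in zip(L,Q)])
    r=least_squares(f,[.53,.3,1]);return np.round(r.x,4),np.round(np.abs(r.fun).max(),4)
print(fit(P),fit(P[:1]),fit(P[1:]))
E
```

```text
[[[0.678 0.358]
  [0.495 0.457]
  [0.33  0.153]
  [0.51  0.053]]

 [[0.674 0.342]
  [0.495 0.444]
  [0.335 0.135]
  [0.515 0.039]]]
(array([0.5372, 0.3092, 1.0771]), np.float64(0.0101)) (array([0.537 , 0.3166, 1.0701]), np.float64(0.0026)) (array([0.5373, 0.3019, 1.0842]), np.float64(0.0055))
```

Call:
drive_tool(steps=[[[1,-0.8,-1,0,0,0],[1,-0.8,-1,0,0,0],[1,-0.4,-1,0,0,0],[1,0,-1,0,0,0],[1,0,0,0,0,0]]])

```text
time: 2.52
tool_pos: [0.5512, 0.126, 0.334]
orientation: [[-0.0, 1.0, 0.005], [1.0, 0.0, 0.0], [0.0, 0.005, -1.0]]
contact_force: [0.0, 0.1, 0.3]
finger_gap: 0.0854
grasp_force: 0.0
```

Call:
drive_tool(steps=[[[1,0,0,0,0,0],[1,0,0,0,0,0],[0,0,0,0,0,0],[0,0,0,0,0,0]]], fingers=-1)

```text
time: 3.02
tool_pos: [0.5499, 0.1745, 0.3312]
orientation: [[-0.0, 1.0, -0.0], [1.0, 0.0, -0.001], [-0.001, -0.0, -1.0]]
contact_force: [-0.5, -0.6, -0.1]
finger_gap: 0.0121
grasp_force: 0.0
```

```bash
python3 - <<'E'
from h import *
Z=dict(index_knob=.061,pocket=.015,bench_pin=.015,tongue=.015,lever_pivot=.045,lever_knob=.058,bench_board=0,bead_pot=.015,tub_low=0,tweezers=0)
st=manip.get_state();p=manip.snapshot("wrist");save("w1",p)
print(st["tool_pos"],st["joints"],st["finger_gap"],p["tool_from_camera"])
for n,z in Z.items(): print(n,pt(n,p,z,st))
E
```

```text
[0.54993174 0.17452836 0.33121095] [ 1.87948398e-01  2.52270896e-01  1.41714419e+00 -5.29773512e-04
  1.47250513e+00  1.87801663e-01] 0.012092075609744358 [[ 5.38603088e-04 -9.57580508e-01 -2.88165371e-01  7.30693589e-02]
 [ 9.99999842e-01  4.69813855e-04  3.07873264e-04  4.22257884e-04]
 [-1.59429352e-04 -2.88165492e-01  9.57580610e-01 -1.42988302e-01]
 [ 0.00000000e+00  0.00000000e+00  0.00000000e+00  1.00000000e+00]]
index_knob [([0.6435, 0.34, 0.061], [321.0, 44.0], 0.37)]
pocket [([0.5334, 0.3299, 0.015], [242.0, 58.0], 0.7)]
bench_pin [([0.4664, 0.1911, 0.015], [202.0, 149.0], 0.97), ([0.4802, 0.2944, 0.015], [208.0, 83.0], 0.66)]
tongue [([0.4946, 0.2366, 0.015], [218.0, 121.0], 0.7)]
lever_pivot [([0.4849, 0.2938, 0.045], [208.0, 81.0], 0.8), ([0.5417, 0.3076, 0.045], [247.0, 71.0], 0.61)]
lever_knob [([0.4314, 0.2961, 0.058], [169.0, 79.0], 0.57)]
bench_board [([0.5426, 0.317, -0.0], [248.0, 69.0], 0.96)]
bead_pot [([0.654, 0.3472, 0.015], [321.0, 47.0], 0.71)]
tub_low []
tweezers [([0.4131, 0.3982, -0.0], [164.0, 13.0], 0.71)]
```

View pics/w1.png

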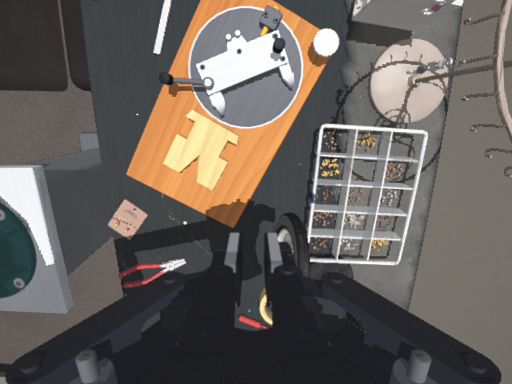

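The wrist picture shows the index knob at (279,46), the lever pivot at (208,83) and lever knob at (168,78). The pin is around (202,149), with its tongue up towards the holder. The estimate is a board yaw of about 1.077, a holder angle of about 0.83 and an axis near (0.537, 0.31). I'll move over it with the tool x axis along world x and look again.

Call:
drive_tool(steps=[[[1,0,0,0,0,1],[0.9,-0.1,0,0,0,1],[0.9,-0.2,0,0,0,1],[0.9,-0.4,0,0,0,1],[0.8,-0.5,0,0,0,1]]], fingers=-0.35)

```text
time: 4.2
tool_pos: [0.552, 0.2946, 0.3312]
orientation: [[0.646, 0.763, -0.0], [0.763, -0.646, -0.0], [-0.0, -0.0, -1.0]]
contact_force: [0.6, 0.3, 0.1]
finger_gap: 0.028
grasp_force: 0.0
```

Call:
drive_tool(steps=[[[0,0,0,0,0,1],[0,0,0,0,0,1],[0,0,0,0,0,1],[0,0,0,0,0,1],[0,0,0,0,0,1]]])

```text
time: 4.82
tool_pos: [0.552, 0.2939, 0.3312]
orientation: [[0.986, 0.169, -0.0], [0.169, -0.986, -0.0], [-0.0, -0.0, -1.0]]
contact_force: [-0.2, -0.9, 0.1]
finger_gap: 0.0279
grasp_force: 0.0
```

Call:
drive_tool(steps=[[[0,0,0,0,0,1],[0,0,0,0,0,0.25],[0,0,0,0,0,0],[0,0,0,0,0,0]]])

```text
time: 5.32
tool_pos: [0.552, 0.2939, 0.3313]
orientation: [[1.0, 0.002, -0.0], [0.002, -1.0, 0.0], [-0.0, -0.0, -1.0]]
contact_force: [-0.2, -0.3, 0.4]
finger_gap: 0.0276
grasp_force: 0.0
```

```bash
python3 - <<'E'
from h import *
Z=dict(index_knob=.061,pocket=.015,bench_pin=.015,tongue=.015,lever_pivot=.045,lever_knob=.058,bench_board=0,bead_pot=.015)
st=manip.get_state();p=manip.snapshot("wrist");save("w2",p)
print(st["tool_pos"],st["joints"],st["finger_gap"])
for n,z in Z.items(): print(n,pt(n,p,z,st))
E
```

```text
[0.5520475  0.29386085 0.33125504] [3.78717376e-01 3.27507824e-01 1.31072469e+00 8.00392618e-05
 1.50351315e+00 1.94791512e+00] 0.027629054693361514
index_knob [([0.5903, 0.3417, 0.061], [220.0, 139.0], 0.75)]
pocket [([0.5336, 0.3358, 0.015], [228.0, 170.0], 0.62)]
bench_pin [([0.46, 0.1936, 0.015], [309.0, 211.0], 0.68)]
tongue [([0.4905, 0.2329, 0.015], [288.0, 195.0], 0.63)]
lever_pivot [([0.4859, 0.2948, 0.045], [252.0, 203.0], 0.84)]
lever_knob [([0.4257, 0.2943, 0.058], [252.0, 240.0], 0.9)]
bench_board [([0.535, 0.3135, 0.0], [242.0, 168.0], 0.67)]
bead_pot []
```

View pics/w2.png

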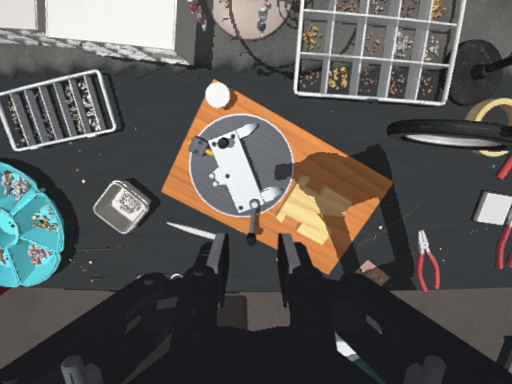

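The picture shows the index knob top at about (223,142), the lever pivot at (254,203) and lever knob at (251,239). The board corners are (213,80), (163,191), (330,275) and (393,183).

```bash
python3 - <<'E'
from h import *
from scipy.optimize import least_squares
st=manip.get_state();p=manip.snapshot("wrist")
# board edges by colour
hsv=cv2.cvtColor(p["img"],cv2.COLOR_RGB2HSV);m=cv2.inRange(hsv,(5,120,60),(20,255,255))
m=cv2.morphologyEx(m,cv2.MORPH_CLOSE,np.ones((5,5)))
c=max(cv2.findContours(m,0,2)[0],key=cv2.contourArea);b=cv2.boxPoints(cv2.minAreaRect(c));print(b.round())
L=np.array([[105,-105],[105,105],[-245,105],[-245,-105]])/1000
for name,C in(("eye",np.array([[213,80],[163,191],[330,275],[393,183]],float)),("box",b[[np.argmin(((b-q)**2).sum(1)) for q in np.array([[213,80],[163,191],[330,275],[393,183]])]])):
    P=np.array([at_z(p,u,.015,st)[:2] for u in C])
    f=lambda q:np.ravel([[np.cos(q[2])*a-np.sin(q[2])*bb+q[0]-w[0],np.sin(q[2])*a+np.cos(q[2])*bb+q[1]-w[1]] for (a,bb),w in zip(L,P)])
    r=least_squares(f,[.53,.3,1]);print(name,r.x.round(4),r.fun.round(4))
print("knob",at_z(p,(223,142),.074,st),"piv",at_z(p,(254,203),.045,st),"lk",at_z(p,(251,238),.066,st))
g=cv2.cvtColor(p["img"],cv2.COLOR_RGB2GRAY);h=cv2.getRectSubPix(p["img"],(150,110),(225,150))
cv2.imwrite("pics/w2c.png",cv2.resize(p["img"][70:280,150:400],None,fx=3,fy=2.8,interpolation=2)[:,:,::-1])
E
```

```text
[[157. 189.]
 [213.  79.]
 [397. 173.]
 [341. 283.]]
eye [0.5372 0.3118 1.0767] [ 0.0023 -0.0014 -0.0026  0.0039 -0.0011  0.0008  0.0014 -0.0033]
box [0.5364 0.3083 1.1035] [-0.0013 -0.0006 -0.0102 -0.0114  0.0216  0.0146 -0.0102 -0.0026]
knob [0.58684582 0.3365268  0.074     ] piv [0.48518414 0.29170538 0.045     ] lk [0.43222379 0.29655298 0.066     ]
```

View pics/w2c.png

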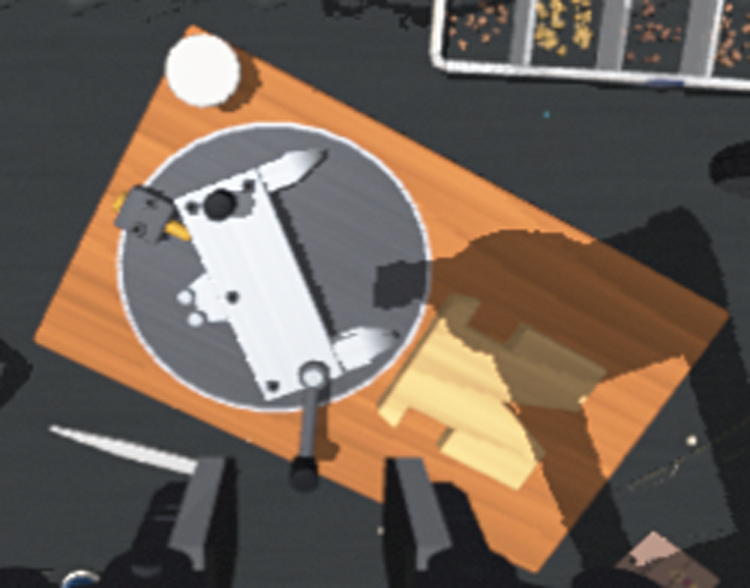

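Call:
drive_tool(steps=[[[0.7,-0.85,1,0,0,0],[0.7,-0.85,1,0,0,0],[0,0,1,0,0,0],[0,0,1,0,0,0],[0,0,1,0,0,0]]])

```text
time: 6.45
tool_pos: [0.5871, 0.3364, 0.2053]
orientation: [[1.0, 0.0, -0.0], [0.0, -1.0, -0.0], [-0.0, 0.0, -1.0]]
contact_force: [-0.3, 0.2, -0.3]
finger_gap: 0.0278
grasp_force: 0.0
```

Call:
drive_tool(steps=[[[0,0,1,0,0,0],[0,0,1,0,0,0],[0,0,0.6,0,0,0],[0,0,0,0,0,0]]])

```text
time: 6.95
tool_pos: [0.5863, 0.336, 0.1401]
orientation: [[1.0, -0.0, -0.002], [-0.0, -1.0, -0.001], [-0.002, 0.001, -1.0]]
contact_force: [-0.2, 0.6, -0.3]
finger_gap: 0.0279
grasp_force: 0.0
```

```bash
python3 - <<'E'
from h import *
st=manip.get_state();p=manip.snapshot("wrist");save("w3",p)
cv2.imwrite("pics/w3c.png",cv2.resize(p["img"],(640,480)) [:,:,::-1])
print(st["tool_pos"],st["finger_gap"],pt("index_knob",p,.061,st))
E
```

```text
[0.5862893  0.33600443 0.1401121 ] 0.027919090504807093 [([0.5884, 0.3384, 0.061], [250.0, 202.0], 0.74)]
```

View pics/w3c.png

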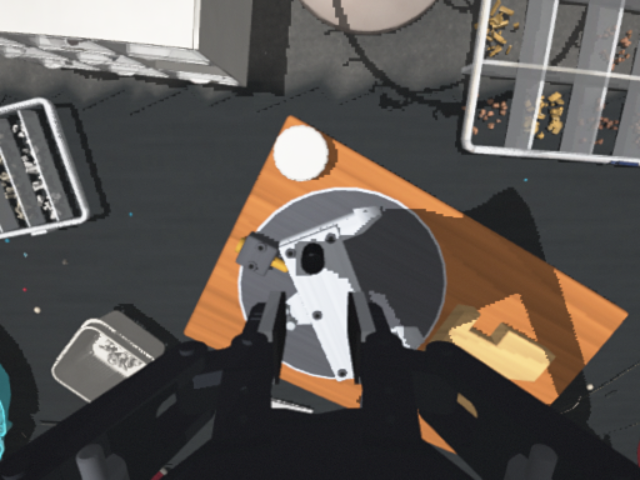

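The knob at (312,257) in the upscaled image sits midway between the fingers, as expected. I'll lower and push it in -y (tool +y).

Call:
drive_tool(steps=[[[0,0,1,0,0,0],[0,0,1,0,0,0],[0,0,1,0,0,0],[0,0,0.5,0,0,0],[0,0,0,0,0,0]]])

```text
time: 7.68
tool_pos: [0.587, 0.3364, 0.0538]
orientation: [[1.0, 0.0, -0.0], [0.0, -1.0, -0.0], [-0.0, 0.0, -1.0]]
contact_force: [0.2, -0.1, -0.0]
finger_gap: 0.0279
grasp_force: 0.0
```

Call:
drive_tool(steps=[[[0.1,0.4,0,0,0,0],[0,0.4,0,0,0,0],[0,0.4,0,0,0,0],[0,0.4,0,0,0,0],[0,0,0,0,0,0]]])

```text
time: 8.3
tool_pos: [0.5902, 0.3009, 0.0546]
orientation: [[1.0, -0.003, 0.002], [-0.003, -1.0, 0.009], [0.002, -0.009, -1.0]]
contact_force: [0.7, 20.5, -2.7]
finger_gap: 0.0278
grasp_force: 10.0
```

Call:
drive_tool(steps=[[[0,0.15,0,0,0,0],[0,0.15,0,0,0,0],[0,0.1,0,0,0,0],[0,0,0,0,0,0]]])

```text
time: 8.8
tool_pos: [0.5903, 0.2994, 0.0547]
orientation: [[1.0, -0.004, 0.004], [-0.004, -1.0, 0.021], [0.004, -0.021, -1.0]]
contact_force: [-1.8, 49.1, -10.2]
finger_gap: 0.0283
grasp_force: 24.1
```

```bash
python3 - <<'E'
from h import *
st=manip.get_state();p=manip.snapshot("wrist");save("w4",p)
print(st["tool_pos"],st["contact_force"],pt("index_knob",p,.061,st))
E
```

```text
[0.59027448 0.2994131  0.05467691] [ -1.81993009  49.11172775 -10.24484734] []
```

Call:
drive_tool(steps=[[[0,-0.4,0,0,0,0],[0,-0.2,0,0,0,0]]])

```text
time: 9.15
tool_pos: [0.5897, 0.3025, 0.0543]
orientation: [[1.0, 0.001, 0.001], [0.001, -1.0, 0.001], [0.001, -0.001, -1.0]]
contact_force: [0.0, -0.5, 0.3]
finger_gap: 0.0276
grasp_force: 0.0
```

```bash
python3 - <<'E'
from h import *
st=manip.get_state();p=manip.snapshot("wrist");q=manip.snapshot("scene")
print(st["tool_pos"],st["contact_force"])
a=cv2.resize(p["img"][90:330,110:430],(460,345));b=cv2.resize(q["img"][130:250,180:360],(460,300),interpolation=2)
o=np.zeros((600,800,3),np.uint8);o[:345,:460]=a;o[300:,340:]=b
o[:345,:460]=a
cv2.imwrite("pics/c5.png",o[:,:,::-1])
E
```

```text
[0.58968866 0.30254519 0.0542977 ] [ 0.03685859 -0.48617027  0.30659207]
```

View pics/c5.png

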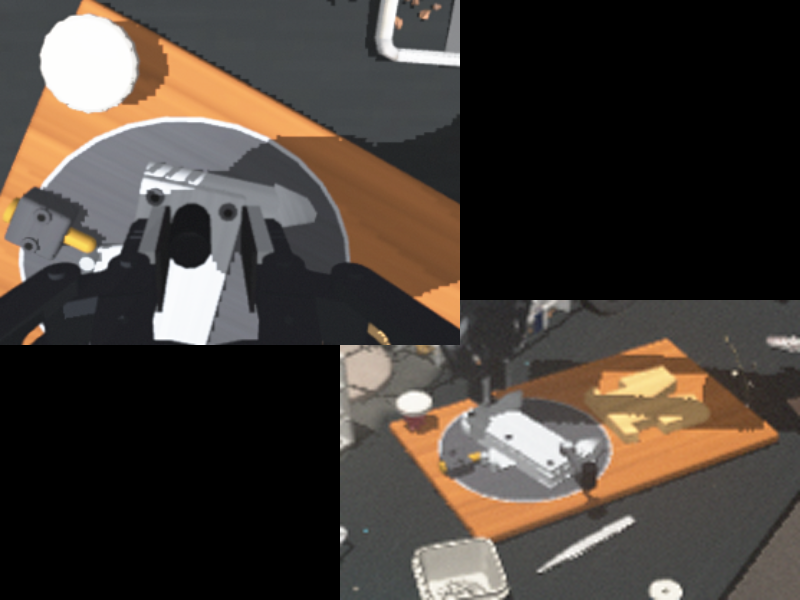

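The picture shows the holder turned so that its rear tab, at (90,262), meets the detent plunger at (95,245), with the knob against the left finger. I'll measure the actual angle.

```bash
python3 - <<'E'
from h import *
Z=dict(index_knob=.061,lever_pivot=.045,lever_knob=.058,pocket=.015,tongue=.015,bench_pin=.015)
for c in("scene","side","wrist"):
    st=manip.get_state();p=manip.snapshot(c)
    for n,z in Z.items(): print(c,n,pt(n,p,z,st))
    if c=="scene": print("piv",at_z(p,(268.8,189.2),.045), "lk", at_z(p,(180+248*.3913,130+165*.4),.068))
    if c=="wrist":
        f=lambda x,y:(110+x*320/460,90+y*240/345)
        for n,x,y,z in(("tab",88,262,.03),("plunger",95,245,.03),("knobtop",190,212,.074),("flaretip",312,212,.035),("disc",35,190,.016)): print(n,at_z(p,f(x,y),z,st))
E
```

```text
scene index_knob [([0.5904, 0.3123, 0.061], [236.0, 168.0], 0.82)]
scene lever_pivot [([0.485, 0.3285, 0.045], [267.0, 190.0], 0.66), ([0.6069, 0.2839, 0.045], [237.0, 166.0], 0.18)]
scene lever_knob [([0.4377, 0.3636, 0.058], [276.0, 200.0], 0.47), ([0.5904, 0.3031, 0.058], [238.0, 167.0], 0.28)]
scene pocket [([0.5401, 0.336, 0.015], [247.0, 193.0], 0.73)]
scene tongue [([0.4943, 0.2455, 0.015], [280.0, 181.0], 0.97)]
scene bench_pin [([0.4708, 0.186, 0.015], [298.0, 173.0], 0.87)]
piv [0.48183933 0.32452327 0.045     ] lk [0.43704879 0.3615034  0.068     ]
side index_knob [([0.5875, 0.3011, 0.061], [268.0, 162.0], 0.74)]
side lever_pivot [([0.4752, 0.353, 0.045], [231.0, 163.0], 0.53), ([0.6428, 0.31, 0.045], [284.0, 165.0], 0.45)]
side lever_knob [([0.4407, 0.3903, 0.058], [219.0, 156.0], 0.49)]
side pocket [([0.5422, 0.34, 0.015], [252.0, 172.0], 0.91), ([0.4136, 0.363, 0.015], [212.0, 172.0], 0.62)]
side tongue [([0.4909, 0.2392, 0.015], [241.0, 184.0], 0.76)]
side bench_pin [([0.4631, 0.1913, 0.015], [234.0, 191.0], 0.93)]
wrist index_knob [([0.591, 0.3088, 0.061], [240.0, 251.0], 0.6)]
wrist lever_pivot [([0.5155, 0.4711, 0.045], [20.0, 331.0], 0.75)]
wrist lever_knob [([0.5267, 0.4558, 0.058], [21.0, 333.0], 0.42)]
wrist pocket [([0.5408, 0.332, 0.015], [214.0, 281.0], 0.77)]
wrist tongue [([0.491, 0.2342, 0.015], [335.0, 332.0], 0.9)]
wrist bench_pin [([0.4848, 0.5075, 0.015], [17.0, 332.0], 0.38)]
tab [0.55755199 0.35878505 0.03      ]
plunger [0.56692688 0.3545211  0.03      ]
knobtop [0.60517147 0.30681101 0.074     ]
flaretip [0.58667629 0.25371965 0.035     ]
disc [0.58942263 0.38656178 0.016     ]
```

Call:
drive_tool(steps=[[[0,-0.2,0,0,0,0],[0,0,-0.2,0,0,0],[0,0.1,0,0,0,0],[0,0,0,0,0,0]]])

```text
time: 10.8
tool_pos: [0.5894, 0.3031, 0.0588]
orientation: [[1.0, -0.0, -0.0], [-0.0, -1.0, -0.0], [-0.0, 0.0, -1.0]]
contact_force: [-0.8, 0.4, 0.2]
finger_gap: 0.0279
grasp_force: 0.0
```

Call:
drive_tool(steps=[[[0,0.1,0,0,0,0],[0,0.1,0,0,0,0],[0,0,0,0,0,0]]])

```text
time: 11.18
tool_pos: [0.5895, 0.3016, 0.0588]
orientation: [[1.0, -0.001, 0.0], [-0.001, -1.0, 0.005], [0.0, -0.005, -1.0]]
contact_force: [-0.6, 10.9, -1.7]
finger_gap: 0.028
grasp_force: 5.3
```

Call:
drive_tool(steps=[[[0,0.2,0,0,0,0],[0,0,0,0,0,0]]])

```text
time: 11.42
tool_pos: [0.5895, 0.3003, 0.0588]
orientation: [[1.0, -0.002, 0.001], [-0.002, -1.0, 0.01], [0.001, -0.01, -1.0]]
contact_force: [-1.7, 23.2, -5.7]
finger_gap: 0.0281
grasp_force: 11.6
```

Call:
drive_tool(steps=[[[0,-0.6,0,0,0,0],[0,0,-1,0,0,0],[-0.6,0,-1,0,0,0],[-1,0,-1,0,0,0],[-1,0.3,-1,0,0,0]]])

```text
time: 12.05
tool_pos: [0.5239, 0.3012, 0.1594]
orientation: [[1.0, 0.0, -0.0], [0.0, -1.0, -0.001], [-0.0, 0.001, -1.0]]
contact_force: [-0.2, -0.8, 0.4]
finger_gap: 0.0277
grasp_force: 0.0
```

Call:
drive_tool(steps=[[[-1,0,0,0,0,0],[-0.5,0,0,0,0,0],[0,0,0,0,0,0]]])

```text
time: 12.42
tool_pos: [0.4863, 0.3011, 0.1585]
orientation: [[1.0, 0.001, -0.001], [0.001, -1.0, -0.001], [-0.001, 0.001, -1.0]]
contact_force: [0.2, 0.3, 0.4]
finger_gap: 0.0277
grasp_force: 0.0
```

```bash
python3 - <<'E'
from h import *
st=manip.get_state();p=manip.snapshot("wrist");save("w6",p)
print(st["tool_pos"])
for n,z in dict(index_knob=.061,lever_pivot=.045,lever_knob=.058,pocket=.015,tongue=.015,bench_pin=.015).items(): print(n,pt(n,p,z,st))
cv2.imwrite("pics/c6.png",cv2.resize(p["img"][0:300,100:500],(800,600),interpolation=2)[:,:,::-1])
E
```

```text
[0.4863096  0.30113627 0.15851176]
index_knob [([0.5914, 0.3083, 0.061], [244.0, 74.0], 0.7)]
lever_pivot [([0.48, 0.3251, 0.045], [228.0, 199.0], 0.82), ([0.4728, 0.2012, 0.045], [353.0, 206.0], 0.66)]
lever_knob [([0.4348, 0.3616, 0.058], [191.0, 247.0], 0.7), ([0.485, 0.4825, 0.058], [62.0, 198.0], 0.46)]
pocket [([0.5417, 0.3344, 0.015], [220.0, 132.0], 0.83)]
tongue [([0.4911, 0.2337, 0.015], [315.0, 181.0], 0.8), ([0.4749, 0.3297, 0.015], [226.0, 195.0], 0.36)]
bench_pin [([0.4633, 0.1895, 0.015], [353.0, 206.0], 0.76), ([0.4899, 0.2321, 0.015], [317.0, 182.0], 0.18)]
```

View pics/c6.png

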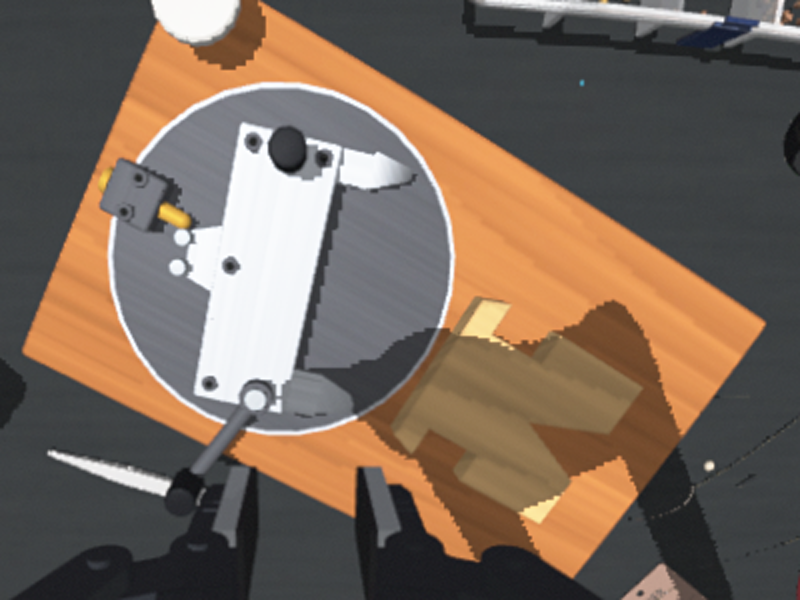

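The picture shows the near tab pin at (182,238) just touching the plunger tip at (187,222). The pin, lever and flares are all clear, so only the detent itself resists. I'll push again, more briskly.

Call:
drive_tool(steps=[[[1,-0.3,0,0,0,0],[1,-0.3,0,0,0,0],[1,0,1,0,0,0],[1,0,1,0,0,0],[0.15,0,1,0,0,0]]])

```text
time: 13.4
tool_pos: [0.5934, 0.3163, 0.0829]
orientation: [[1.0, -0.001, 0.002], [-0.001, -1.0, 0.001], [0.002, -0.001, -1.0]]
contact_force: [-0.4, -0.4, -0.2]
finger_gap: 0.0278
grasp_force: 0.0
```

Call:
drive_tool(steps=[[[0,0,1,0,0,0],[0,0,0.1,0,0,0],[0,0,0,0,0,0]]])

```text
time: 13.78
tool_pos: [0.5905, 0.3161, 0.0559]
orientation: [[1.0, -0.0, -0.001], [-0.0, -1.0, -0.0], [-0.001, 0.0, -1.0]]
contact_force: [0.4, -0.2, 0.0]
finger_gap: 0.0276
grasp_force: 0.0
```

Call:
drive_tool(steps=[[[0,1,0,0,0,0],[0,0.3,0,0,0,0],[0,0,0,0,0,0],[0,0,0,0,0,0],[0,0,0,0,0,0]]])

```text
time: 14.4
tool_pos: [0.5909, 0.2869, 0.057]
orientation: [[1.0, -0.001, 0.001], [-0.001, -1.0, 0.005], [0.001, -0.005, -1.0]]
contact_force: [-1.9, 13.4, -2.2]
finger_gap: 0.0274
grasp_force: 6.5
```

The holder has passed into the detent. I'll back off, rise and check, placing the hand on the lever side.

Call:
drive_tool(steps=[[[0,-0.3,0,0,0,0],[0,0,-1,0,0,0],[-1,0,-1,0,0,0],[-1,0,-1,0,0,0],[-1,0,0,0,0,0]]])

```text
time: 15.02
tool_pos: [0.5168, 0.2913, 0.1339]
orientation: [[1.0, -0.0, 0.004], [-0.0, -1.0, 0.001], [0.004, -0.001, -1.0]]
contact_force: [-0.0, 0.3, -0.9]
finger_gap: 0.0276
grasp_force: 0.0
```

Call:
drive_tool(steps=[[[-1,-0.2,0,0,0,0],[0,0,0,0,0,0],[0,0,0,0,0,0]]])

```text
time: 15.4
tool_pos: [0.4919, 0.2962, 0.1317]
orientation: [[1.0, 0.0, 0.002], [0.0, -1.0, 0.0], [0.002, -0.0, -1.0]]
contact_force: [0.3, -0.1, 0.5]
finger_gap: 0.0277
grasp_force: 0.0
```

```bash
python3 - <<'E'
from h import *
st=manip.get_state();p=manip.snapshot("wrist");save("w7",p)
print(st["tool_pos"])
for n,z in dict(index_knob=.061,lever_pivot=.045,lever_knob=.058,pocket=.015,tongue=.015,bench_pin=.015).items(): print(n,pt(n,p,z,st))
cv2.imwrite("pics/c7.png",cv2.resize(p["img"][0:300,100:500],(800,600),interpolation=2)[:,:,::-1])
E
```

```text
[0.49193222 0.2961706  0.13173045]
index_knob [([0.5891, 0.293, 0.061], [257.0, 81.0], 0.81)]
lever_pivot [([0.4864, 0.34, 0.045], [203.0, 208.0], 0.63), ([0.5903, 0.2943, 0.045], [255.0, 82.0], 0.33)]
lever_knob [([0.4535, 0.3838, 0.058], [153.0, 248.0], 0.76)]
pocket [([0.5479, 0.3293, 0.015], [217.0, 134.0], 0.88)]
tongue [([0.422, 0.3901, 0.015], [164.0, 256.0], 0.63), ([0.4887, 0.2312, 0.015], [318.0, 196.0], 0.58)]
bench_pin [([0.4656, 0.1886, 0.015], [358.0, 217.0], 0.71), ([0.6556, 0.3435, 0.015], [196.0, 4.0], 0.63)]
```

View pics/c7.png

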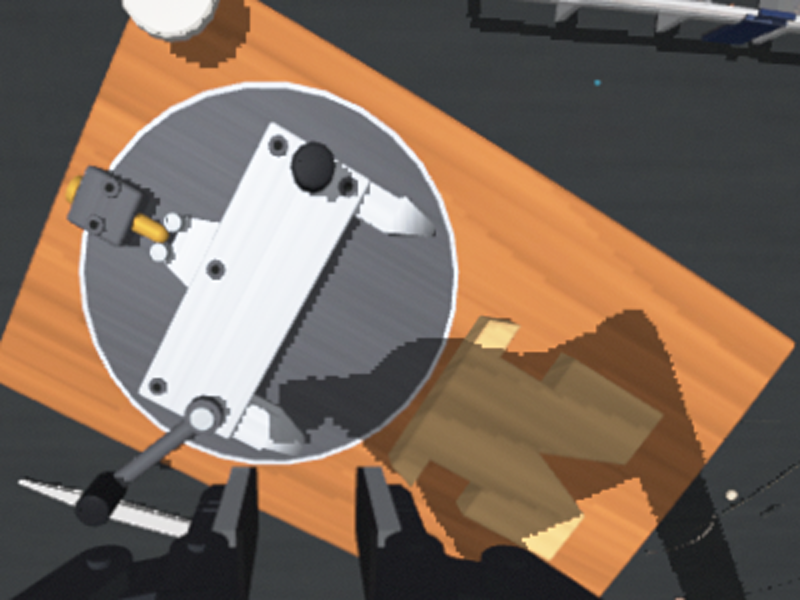

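The holder is in its detent: the plunger is centred between the tab pins at (165,235), with the flares facing the pin. The lever knob is at (0.4535, 0.384), which makes the lever about 1.14 rad. Next I'll open the lever.

Call:
drive_tool(steps=[[[-0.5,-0.9,0,0,0,0],[-0.5,-0.9,0,0,0,0],[-0.5,-0.9,0,0,0,0],[0,-0.8,0,0,0,0],[0,0,0,0,0,-1]]])

```text
time: 16.38
tool_pos: [0.4541, 0.3857, 0.1314]
orientation: [[0.99, 0.144, 0.001], [0.144, -0.99, 0.001], [0.001, -0.001, -1.0]]
contact_force: [-0.6, -0.7, -0.3]
finger_gap: 0.0281
grasp_force: 0.0
```

Call:
drive_tool(steps=[[[0,0,0,0,0,-1],[0,0,0,0,0,-1],[0,0,0,0,0,-1],[0,0,0,0,0,-1],[0,0,0,0,0,-1]]])

```text
time: 17.0
tool_pos: [0.4542, 0.3841, 0.1312]
orientation: [[0.666, 0.746, 0.0], [0.746, -0.666, 0.0], [0.0, 0.0, -1.0]]
contact_force: [-0.7, 1.0, -0.0]
finger_gap: 0.0281
grasp_force: 0.0
```

Call:
drive_tool(steps=[[[0,0,0,0,0,-1],[0,0,0,0,0,-1],[0,0,0,0,0,-1],[0,0,0,0,0,-1],[0,0,0,0,0,0]]])

```text
time: 17.62
tool_pos: [0.454, 0.3841, 0.1312]
orientation: [[0.175, 0.985, 0.0], [0.985, -0.175, 0.0], [0.0, 0.0, -1.0]]
contact_force: [0.4, 0.1, 0.2]
finger_gap: 0.0278
grasp_force: 0.0
```

```bash
python3 - <<'E'
from h import *
st=manip.get_state();p=manip.snapshot("wrist");save("w8",p)
print(st["tool_pos"],st["orientation"].round(3).tolist(),st["joints"].round(2))
for n,z in dict(lever_knob=.058,lever_pivot=.045).items(): print(n,pt(n,p,z,st))
for c in("scene","side"):p=manip.snapshot(c);print(pt("lever_knob",p,.058))
E
```

```text
[0.45403063 0.38407455 0.13124321] [[0.175, 0.985, 0.0], [0.985, -0.175, 0.0], [0.0, 0.0, -1.0]] [ 0.59  0.46  1.63 -0.    1.05  0.76]
lever_knob []
lever_pivot [([0.4886, 0.341, 0.045], [298.0, 239.0], 0.77)]
[([0.4562, 0.3873, 0.058], [264.0, 202.0], 0.61)]
[([0.452, 0.3791, 0.058], [223.0, 157.0], 0.47)]
```

Call:
drive_tool(steps=[[[0,0,1,0,0,0],[0,0,1,0,0,0],[0,0,1,0,0,0],[0,0,0.2,0,0,0],[0,0,0,0,0,0]]])

```text
time: 18.6
tool_pos: [0.4534, 0.3839, 0.0515]
orientation: [[0.174, 0.985, -0.0], [0.985, -0.174, -0.0], [-0.0, -0.0, -1.0]]
contact_force: [-0.2, -0.3, 0.6]
finger_gap: 0.0275
grasp_force: 0.0
```

Call:
drive_tool(steps=[[[0.25,0.42,0,0,0,0],[0.25,0.42,0,0,0,0],[0.24,0.4,0,0,0,0],[0.04,0.4,0,0,0,0],[0.03,0.4,0,0,0,0]]])

```text
time: 19.23
tool_pos: [0.5079, 0.3948, 0.0515]
orientation: [[0.174, 0.985, 0.0], [0.985, -0.174, -0.0], [0.0, 0.0, -1.0]]
contact_force: [-0.9, 2.4, 0.6]
finger_gap: 0.0279
grasp_force: 0.5
```

Call:
drive_tool(steps=[[[-0.05,0.3,0,0,0,0],[-0.05,0.25,0,0,0,0],[0,0.1,0,0,0,0],[0,0,0,0,0,0]]])

```text
time: 19.73
tool_pos: [0.5213, 0.3898, 0.0511]
orientation: [[0.174, 0.985, -0.002], [0.985, -0.174, 0.0], [-0.0, -0.002, -1.0]]
contact_force: [-4.5, 2.1, 1.4]
finger_gap: 0.0275
grasp_force: 2.2
```

```bash
python3 - <<'E'
from h import *
for c in("scene","side","wrist"):
    st=manip.get_state();p=manip.snapshot(c);save("9"+c,p)
    for n,z in dict(lever_knob=.058,lever_pivot=.045,index_knob=.061,tongue=.015,bench_pin=.015).items(): print(c,n,pt(n,p,z,st))
E
```

```text
scene lever_knob [([0.5185, 0.3865, 0.058], [243.0, 193.0], 0.57), ([0.4393, 0.5569, 0.058], [230.0, 248.0], 0.45)]
scene lever_pivot [([0.3923, 0.4338, 0.045], [278.0, 227.0], 0.64), ([0.4883, 0.3488, 0.045], [262.0, 193.0], 0.46)]
scene index_knob []
scene tongue [([0.4875, 0.2294, 0.015], [285.0, 179.0], 0.69)]
scene bench_pin [([0.4601, 0.1944, 0.015], [300.0, 176.0], 0.96)]
side lever_knob [([0.5169, 0.3865, 0.058], [242.0, 155.0], 0.51)]
side lever_pivot [([0.4893, 0.1739, 0.045], [244.0, 183.0], 0.61), ([0.4762, 0.3667, 0.045], [231.0, 162.0], 0.48)]
side index_knob [([0.5843, 0.2977, 0.061], [267.0, 162.0], 0.73)]
side tongue [([0.4932, 0.23, 0.015], [242.0, 186.0], 0.92), ([0.5425, 0.4944, 0.015], [245.0, 157.0], 0.41)]
side bench_pin [([0.4623, 0.1967, 0.015], [233.0, 191.0], 0.67)]
wrist lever_knob [([0.5168, 0.3902, 0.058], [244.0, 253.0], 0.96)]
wrist lever_pivot [([0.488, 0.339, 0.045], [216.0, 318.0], 0.63)]
wrist index_knob [([0.587, 0.2961, 0.061], [378.0, 366.0], 0.86)]
wrist tongue [([0.6021, 0.2387, 0.015], [374.0, 366.0], 0.31)]
wrist bench_pin []
```

Call:
drive_tool(steps=[[[0,-0.2,0,0,0,0],[0,0,-1,0,0,0],[0,0,-1,0,0,0],[0,0,-1,0,0,0],[0,0,-1,0,0,1]]])

```text
time: 21.25
tool_pos: [0.518, 0.3901, 0.1521]
orientation: [[0.312, 0.95, 0.001], [0.95, -0.312, -0.001], [-0.0, 0.001, -1.0]]
contact_force: [0.0, -0.2, 0.4]
finger_gap: 0.028
grasp_force: 0.0
```

Call:
drive_tool(steps=[[[0,0,-1,0,0,1],[0,0,-1,0,0,0.2],[-1,0.3,0,0,0,0],[-1,0.3,0,0,0,0],[-1,0.3,0,0,0,0]]], fingers=1)

```text
time: 21.88
tool_pos: [0.5029, 0.3124, 0.2014]
orientation: [[0.463, 0.886, 0.001], [0.886, -0.463, -0.001], [-0.0, 0.001, -1.0]]
contact_force: [0.4, 0.2, -0.3]
finger_gap: 0.0853
grasp_force: 0.0
```

Call:
drive_tool(steps=[[[-1,0.3,0,0,0,0],[-1,0.3,0,0,0,0],[-1,0.3,0,0,0,0],[-1,0,0,0,0,0],[-1,0,0,0,0,0]]])

```text
time: 22.5
tool_pos: [0.4648, 0.1912, 0.2014]
orientation: [[0.463, 0.886, 0.001], [0.886, -0.463, -0.001], [-0.0, 0.001, -1.0]]
contact_force: [0.4, 0.3, 0.3]
finger_gap: 0.0853
grasp_force: 0.0
```

Call:
drive_tool(steps=[[[0,0,0,0,0,0],[0,0,0,0,0,0]]])

```text
time: 22.75
tool_pos: [0.4656, 0.1927, 0.2016]
orientation: [[0.464, 0.886, 0.001], [0.886, -0.464, 0.0], [0.001, 0.001, -1.0]]
contact_force: [0.7, 0.0, 0.5]
finger_gap: 0.0854
grasp_force: 0.0
```

```bash
python3 - <<'E'
from h import *
st=manip.get_state();p=manip.snapshot("wrist");save("w10",p)
print(st["tool_pos"],st["orientation"].round(3).tolist())
for n,z in dict(tongue=.015,bench_pin=.015,pocket=.015,lever_knob=.058,index_knob=.061,lever_pivot=.045).items(): print(n,pt(n,p,z,st))
cv2.imwrite("pics/c10.png",cv2.resize(p["img"],(800,600),interpolation=2)[:,:,::-1])
E
```

```text
[0.46564532 0.19269818 0.20158306] [[0.464, 0.886, 0.001], [0.886, -0.464, 0.0], [0.001, 0.001, -1.0]]
tongue [([0.4928, 0.2334, 0.015], [257.0, 136.0], 0.74)]
bench_pin [([0.4656, 0.187, 0.015], [254.0, 180.0], 0.84)]
pocket [([0.5448, 0.3307, 0.015], [258.0, 32.0], 0.68)]
lever_knob [([0.4909, 0.2352, 0.058], [255.0, 138.0], 0.74)]
index_knob [([0.5882, 0.295, 0.061], [318.0, 32.0], 0.65)]
lever_pivot [([0.4847, 0.3419, 0.045], [199.0, 44.0], 0.9)]
```

View pics/c10.png

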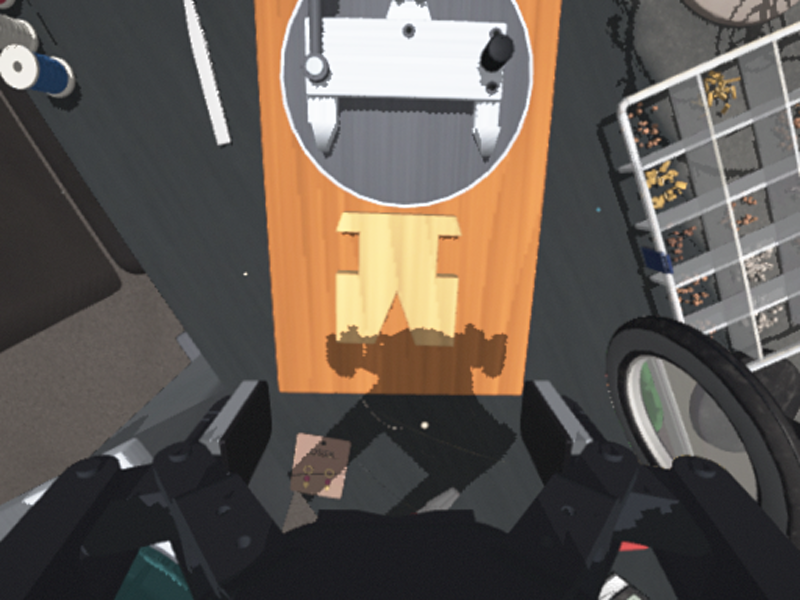

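The lever is open, with its handle pointing to the rear at (316,30). The pin is nearly square, with its tongue edge running (343,213)–(460,213) and notches around y 235–272, directly in front of the flares at (325,157) and (487,160). I'll compute offsets in the board frame.

```bash
python3 - <<'E'
from h import *
st=manip.get_state();p=manip.snapshot("wrist")
s=512/800
R=st["orientation"];t=st["tool_pos"]
def T(x,y,z):
    w=at_z(p,(x*s,y*s),z,st); return np.round((R.T@(w-t))[:2]*1000,1),w[:2].round(4)
for n,x,y,z in [("bl1",262,50,.015),("bl2",280,391,.015),("br1",557,50,.015),("br2",523,394,.015),
 ("tongL",342,213,.031),("tongR",460,213,.031),("tongcornL",336,233,.031),("tongcornR",461,236,.031),("notchL",359,250,.031),("notchR",437,250,.031),
 ("shL",336,272,.031),("shR",458,275,.031),("tailL",336,340,.031),("tailR",458,346,.031),("apex",397,291,.031),
 ("flL",325,155,.035),("flR",487,158,.035),("piv",316,66,.045),("knob",498,44,.074),("brL",306,99,.04),("brR",506,99,.04),("ctrscrew",408,30,.041)]: print(n,*T(x,y,z))
E
```

```text
bl1 [159.7 -91.6] [0.4577 0.3768]
bl2 [-101.   -97.8] [0.3317 0.1485]
br1 [160.2 112.7] [0.6391 0.2826]
br2 [-103.8  110.2] [0.5147 0.0498]
tongL [ 49.1 -37.5] [0.4546 0.2537]
tongR [49.2 47. ] [0.5295 0.2146]
tongcornL [ 34.9 -42.3] [0.4437 0.2433]
tongcornR [32.7 48.4] [0.5231 0.1994]
notchL [ 22.4 -25.9] [0.4525 0.2247]
notchR [22.5 31.2] [0.5031 0.1983]
shL [  6.  -43.4] [0.4294 0.2182]
shR [ 3.8 47.4] [0.5088 0.1742]
tailL [-48.  -45.5] [0.4025 0.1713]
tailR [-53.   49.8] [0.4847 0.1228]
apex [-8.6  2. ] [0.4628 0.1843]
flL [ 88.5 -47.4] [0.464  0.2932]
flR [86.7 63.5] [0.5615 0.2403]
piv [142.  -49.5] [0.4869 0.3416]
knob [147.1  58.6] [0.5851 0.2961]
brL [123.4 -57.7] [0.471  0.3289]
brR [123.7  73. ] [0.587  0.2686]
ctrscrew [163.7   8.6] [0.5484 0.3339]
```

Call:
drive_tool(steps=[[[0.8,0.11,1,0,0,0],[0,0,1,0,0,-0.12],[0,0,1,0,0,0],[0,0,1,0,0,0],[0,0,1,0,0,0]]], grip_force=20)

```text
time: 23.78
tool_pos: [0.4768, 0.2091, 0.0755]
orientation: [[0.448, 0.894, 0.0], [0.894, -0.448, 0.0], [0.0, 0.0, -1.0]]
contact_force: [-1.0, 0.0, 0.5]
finger_gap: 0.0855
grasp_force: 0.0
```

Call:
drive_tool(steps=[[[0,0,1,0,0,0],[0,0,1,0,0,0],[0,0,0.35,0,0,0],[0,0,0,0,0,0],[0,0,0,0,0,0]]])

```text
time: 24.4
tool_pos: [0.4774, 0.2091, 0.0183]
orientation: [[0.448, 0.894, 0.001], [0.894, -0.448, 0.0], [0.001, 0.001, -1.0]]
contact_force: [-0.4, -0.2, 0.7]
finger_gap: 0.0857
grasp_force: 0.0
```

Call:
drive_tool(steps=[[[0,0,0,0,0,0],[0,0,0,0,0,0],[0,0,0,0,0,0],[0,0,0,0,0,0]]], fingers=0.2)

```text
time: 24.9
tool_pos: [0.4771, 0.2091, 0.0185]
orientation: [[0.449, 0.894, 0.001], [0.894, -0.449, 0.001], [0.001, 0.001, -1.0]]
contact_force: [-0.5, -0.5, 5.6]
finger_gap: 0.0582
grasp_force: 20.0
```

The grip is good (58 mm across the notches), but the small turn went the wrong way. I'll correct it, shift sideways and feed forward.

Call:
drive_tool(steps=[[[0,0,-0.03,0,0,0.24],[0,0.16,0,0,0,0],[0.5,0,0,0,0,0],[0.5,0,0,0,0,0],[0.5,0,0,0,0,0]]])

```text
time: 25.52
tool_pos: [0.4979, 0.2395, 0.0185]
orientation: [[0.478, 0.879, -0.001], [0.879, -0.478, -0.001], [-0.002, -0.0, -1.0]]
contact_force: [-1.0, -4.3, 5.5]
finger_gap: 0.0576
grasp_force: 22.1
```

Call:
drive_tool(steps=[[[0.2,0,0,0,0,0],[0.3,0,0,0,0,0],[0.3,0,0,0,0,0],[0,0,0,0,0,0]]])

```text
time: 26.02
tool_pos: [0.508, 0.2578, 0.0185]
orientation: [[0.478, 0.878, 0.0], [0.878, -0.478, 0.0], [0.001, 0.0, -1.0]]
contact_force: [-0.8, -0.3, 4.4]
finger_gap: 0.0578
grasp_force: 21.9
```

```bash
python3 - <<'E'
from h import *
st=manip.get_state();p=manip.snapshot("wrist");save("w11",p)
R=st["orientation"];t=st["tool_pos"]
print(t,st["contact_force"])
for n,z in dict(tongue=.015,pocket=.015,index_knob=.061,lever_pivot=.045).items():
    for r in manip.spot_point(n,p)[:1]: print(n,(R.T@(at_z(p,r["uv"],z,st)-t)*1000).round(1),r["conf"])
cv2.imwrite("pics/c11.png",cv2.resize(p["img"][40:280,90:410],(800,600),interpolation=2)[:,:,::-1])
E
```

```text
[0.5080208  0.25780434 0.0185194 ] [-0.84339906 -0.26476352  4.41255294]
tongue [28.7  3.   3.5] 0.62
pocket [82.5 -0.7  3.6] 0.8
index_knob [ 71.2  51.2 -42.4] 0.58
lever_pivot [ 63.4 -57.6 -26.5] 0.69
```

View pics/c11.png

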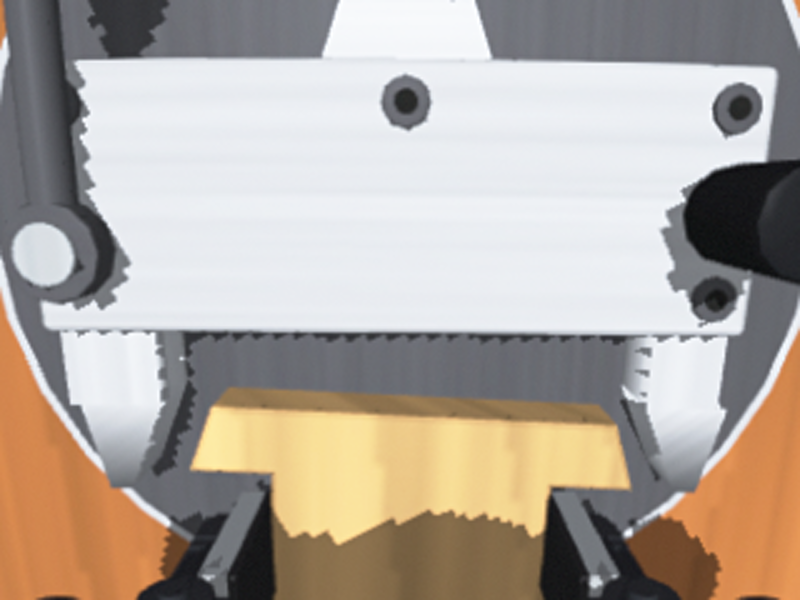

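The picture shows the tongue corners at (190,470) and (630,488), centred between the flares at (155,470) and (668,480). The pin is about 0.03 rad clockwise of the holder. I'll turn slightly, feed 16 mm into the mouth, release, and then push on the horns. That was my last view, so I'll rely on numbers from here.

Call:
drive_tool(steps=[[[0,0,0,0,0,-0.2],[0.2,0,0,0,0,0],[0.2,0,0,0,0,0],[0.24,0,0,0,0,0],[0,0,0,0,0,0]]])

```text
time: 26.9
tool_pos: [0.5143, 0.271, 0.0185]
orientation: [[0.453, 0.892, -0.001], [0.892, -0.453, -0.001], [-0.002, -0.0, -1.0]]
contact_force: [-1.4, -2.6, 9.3]
finger_gap: 0.058
grasp_force: 22.3
```

Call:
drive_tool(steps=[[[0,0,0,0,0,0],[0,0,0,0,0,0],[0,0,-0.5,0,0,0],[0,0,-1,0,0,0],[0,0,-1,0,0,0]]], fingers=0.48)

```text
time: 27.52
tool_pos: [0.5149, 0.2718, 0.082]
orientation: [[0.453, 0.891, -0.0], [0.891, -0.453, 0.0], [-0.0, -0.0, -1.0]]
contact_force: [0.1, -0.2, 0.2]
finger_gap: 0.0629
grasp_force: 0.0
```

```bash
python3 - <<'E'
from h import *
st=manip.get_state();p=manip.snapshot("wrist");save("w12",p)
R=st["orientation"];t=st["tool_pos"]
print(t,R[:,0].round(3),st["contact_force"],st["finger_gap"])
for n,z in dict(tongue=.015,bench_pin=.015,pocket=.015,index_knob=.061,lever_pivot=.045,lever_knob=.058).items():
    for r in manip.spot_point(n,p)[:1]: print(n,(R.T@(at_z(p,r["uv"],z,st)-t)*1000).round(1),r["conf"])
for c in("scene","side"):
    q=manip.snapshot(c)
    for n in("bench_pin","tongue","pocket"): print(c,n,pt(n,q,.015)[:1])
E
```

```text
[0.51487779 0.27175027 0.08195748] [ 0.453  0.891 -0.   ] [ 0.12140501 -0.17475727  0.16320544] 0.06293351793099987
tongue [28.   1.5 67. ] 0.92
bench_pin [-24.   -1.6  67. ] 0.59
pocket [66.5  1.7 67. ] 0.86
index_knob [54.8 52.5 21. ] 0.79
lever_pivot [ 48.7 -56.3  37. ] 0.76
lever_knob [106.8 -54.1  24. ] 0.77
scene bench_pin [([0.499, 0.2506, 0.015], [277.0, 182.0], 0.97)]
scene tongue [([0.531, 0.2928, 0.015], [259.0, 186.0], 0.91)]
scene pocket [([0.5463, 0.3247, 0.015], [247.0, 190.0], 0.67)]
side bench_pin [([0.4937, 0.2419, 0.015], [242.0, 184.0], 0.81)]
side tongue [([0.5296, 0.2966, 0.015], [250.0, 177.0], 0.67)]
side pocket [([0.5327, 0.3032, 0.015], [251.0, 176.0], 0.6)]
```

Call:
drive_tool(steps=[[[0,0,0,0,0,0.21],[-1,0,0,0,0,0],[-1,0,0,0,0,0],[-1,0,0,0,0,0],[-0.55,0,0,0,0,0]]], fingers=0.32)

```text
time: 28.9
tool_pos: [0.4715, 0.193, 0.0808]
orientation: [[0.481, 0.877, -0.001], [0.877, -0.481, -0.0], [-0.0, -0.001, -1.0]]
contact_force: [0.6, 0.0, 0.4]
finger_gap: 0.0561
grasp_force: 0.0
```

Call:
drive_tool(steps=[[[0,0,1,0,0,0],[0,0,1,0,0,0],[0,0,0.45,0,0,0],[0,0,0,0,0,0]]])

```text
time: 29.4
tool_pos: [0.472, 0.1938, 0.019]
orientation: [[0.479, 0.878, -0.001], [0.878, -0.479, -0.0], [-0.001, -0.001, -1.0]]
contact_force: [0.1, -0.3, 0.2]
finger_gap: 0.0562
grasp_force: 0.0
```

Call:
drive_tool(steps=[[[0.25,0,0,0,0,0],[0.25,0,0,0,0,0],[0.25,0,0,0,0,0],[0,0,0,0,0,0]]])

```text
time: 29.9
tool_pos: [0.4821, 0.211, 0.0199]
orientation: [[0.479, 0.878, 0.001], [0.878, -0.479, 0.001], [0.001, 0.001, -1.0]]
contact_force: [0.2, -0.6, 0.3]
finger_gap: 0.0562
grasp_force: 0.0
```

```bash
cat > m.py <<'E'
from h import *
st=manip.get_state();p=manip.snapshot("wrist");save("m",p)
R=st["orientation"];t=st["tool_pos"]
print(t,R[:,0].round(3),st["contact_force"],st["finger_gap"])
for n,z in dict(tongue=.015,bench_pin=.015,pocket=.015,index_knob=.061,lever_pivot=.045,lever_knob=.058).items():
    for r in manip.spot_point(n,p)[:1]: print(n,(R.T@(at_z(p,r["uv"],z,st)-t)*1000).round(1),r["conf"])
for c in("scene","side"):
    q=manip.snapshot(c)
    for n in("bench_pin","tongue","pocket"): print(c,n,pt(n,q,.015)[:1])
E
python3 m.py
```

```text
[0.48205077 0.21102821 0.01989978] [0.479 0.878 0.001] [ 0.19550259 -0.61375418  0.30525051] 0.05622530872619476
tongue [111.4  -1.    5. ] 0.78
bench_pin [59.8 -1.2  5. ] 0.93
scene bench_pin [([0.516, 0.2528, 0.015], [272.0, 180.0], 0.86)]
scene tongue [([0.5314, 0.3064, 0.015], [256.0, 188.0], 0.66)]
scene pocket [([0.5413, 0.3343, 0.015], [247.0, 192.0], 0.61)]
side bench_pin [([0.5098, 0.274, 0.015], [245.0, 180.0], 0.86)]
side tongue [([0.5266, 0.3016, 0.015], [249.0, 176.0], 0.88)]
side pocket [([0.5438, 0.3112, 0.015], [254.0, 175.0], 0.77)]
```

Call:
drive_tool(steps=[[[0.25,0,0,0,0,0],[0.25,0,0,0,0,0],[0.25,0,0,0,0,0],[0,0,0,0,0,0]]])

```text
time: 31.15
tool_pos: [0.4909, 0.2275, 0.0196]
orientation: [[0.479, 0.878, 0.001], [0.878, -0.479, 0.0], [0.001, 0.0, -1.0]]
contact_force: [-0.8, -0.0, 0.4]
finger_gap: 0.0563
grasp_force: 0.0
```

Call:
drive_tool(steps=[[[0.1,0,0,0,0,0],[0.1,0,0,0,0,0],[0,0,0,0,0,0]]])

```text
time: 31.52
tool_pos: [0.4928, 0.2313, 0.0196]
orientation: [[0.479, 0.878, 0.0], [0.878, -0.479, 0.0], [0.0, 0.0, -1.0]]
contact_force: [-0.6, -1.0, -0.1]
finger_gap: 0.056
grasp_force: 0.0
```

Call:
drive_tool(steps=[[[0.08,0,0,0,0,0],[0.08,0,0,0,0,0],[0,0,0,0,0,0]]])

```text
time: 31.9
tool_pos: [0.4932, 0.2327, 0.0195]
orientation: [[0.478, 0.878, -0.003], [0.878, -0.478, -0.003], [-0.004, -0.001, -1.0]]
contact_force: [-1.9, -9.0, 5.0]
finger_gap: 0.0562
grasp_force: 4.5
```

Call:
drive_tool(steps=[[[0.1,0,0,0,0,0],[0.1,0,0,0,0,0],[0,0,0,0,0,0]]])

```text
time: 32.28
tool_pos: [0.4931, 0.2331, 0.0194]
orientation: [[0.477, 0.879, -0.008], [0.879, -0.477, -0.009], [-0.012, -0.002, -1.0]]
contact_force: [-4.5, -26.4, 14.9]
finger_gap: 0.0565
grasp_force: 12.8
```

```bash
python3 m.py; python3 - <<'E'
from h import *
p=cv2.cvtColor(cv2.imread("pics/m.png"),cv2.COLOR_BGR2RGB)
E
```

```text
[0.49308979 0.23307765 0.01935835] [ 0.477  0.879 -0.012] [ -4.53960316 -26.43580434  14.87797157] 0.05651738381105972
tongue [59.4  0.4  3.6] 0.45
bench_pin [58.6  2.6  3.6] 0.9
pocket [109.9   0.9   3. ] 0.7
index_knob [ 98.7  52.  -43. ] 0.93
lever_pivot [ 90.6 -57.1 -26.6] 0.91
lever_knob [ 85.4   0.7 -39.7] 0.24
scene bench_pin [([0.5194, 0.297, 0.015], [262.0, 188.0], 0.72)]
scene tongue []
scene pocket [([0.5526, 0.3247, 0.015], [245.0, 189.0], 0.56)]
side bench_pin [([0.5177, 0.2727, 0.015], [248.0, 180.0], 0.8)]
side tongue [([0.553, 0.3373, 0.015], [255.0, 172.0], 0.75)]
side pocket [([0.5407, 0.3254, 0.015], [252.0, 174.0], 0.67)]
```

The pin is home against the hard stop, with the pocket 110 mm ahead as expected. I'll retreat and go to the lever knob.

Call:
drive_tool(steps=[[[-1,0,0,0,0,0],[0,0,-1,0,0,0],[0,0,-1,0,0,0],[0,0,-1,0,0,0],[0,0,-1,0,0,0]]])

```text
time: 33.65
tool_pos: [0.4852, 0.2172, 0.1204]
orientation: [[0.479, 0.878, 0.0], [0.878, -0.479, 0.0], [0.0, 0.0, -1.0]]
contact_force: [-0.9, 0.2, -0.5]
finger_gap: 0.0564
grasp_force: 0.0
```

Call:
drive_tool(steps=[[[0.95,-0.32,-0.6,0,0,0],[0.95,-0.32,0,0,0,0],[0.95,-0.32,0,0,0,0],[0.95,-0.32,0,0,0,0],[0.95,-0.32,0,0,0,0]]], fingers=-0.35)

```text
time: 34.28
tool_pos: [0.5068, 0.3419, 0.1341]
orientation: [[0.479, 0.878, -0.001], [0.878, -0.479, -0.0], [-0.001, -0.0, -1.0]]
contact_force: [-0.1, -0.4, -1.6]
finger_gap: 0.0279
grasp_force: 0.0
```

Call:
drive_tool(steps=[[[0.95,-0.32,0,0,0,0],[0.95,-0.32,0,0,0,0],[0,0,0,0,0,0],[0,0,0,0,0,0]]])

```text
time: 34.78
tool_pos: [0.515, 0.3895, 0.1339]
orientation: [[0.479, 0.878, -0.001], [0.878, -0.479, -0.001], [-0.002, -0.001, -1.0]]
contact_force: [-0.2, 0.2, 0.2]
finger_gap: 0.0277
grasp_force: 0.0
```

```bash
python3 m.py; python3 -c "
from h import *
for c in('scene','side'):
    q=manip.snapshot(c); print(pt('lever_knob',q,.058),pt('index_knob',q,.061))"
```

```text
[0.51495784 0.38950994 0.13390719] [ 0.479  0.878 -0.002] [-0.20649051  0.21886367  0.22664117] 0.027723096890645046
pocket [-37.5  53.6 118.9] 0.88
index_knob [-45.6 109.2  72.9] 0.93
lever_pivot [-55.1   0.8  89. ] 0.58
lever_knob [ 2.5 -0.9 75.9] 0.56
scene bench_pin [([0.5173, 0.2824, 0.015], [265.0, 185.0], 0.75)]
scene tongue []
scene pocket [([0.5516, 0.3366, 0.015], [243.0, 192.0], 0.7)]
side bench_pin [([0.5246, 0.2896, 0.015], [249.0, 178.0], 0.73)]
side tongue [([0.5432, 0.3324, 0.015], [253.0, 173.0], 0.66)]
side pocket [([0.5399, 0.3038, 0.015], [253.0, 176.0], 0.98)]
[([0.5131, 0.3894, 0.058], [244.0, 194.0], 0.46)] [([0.5921, 0.2935, 0.061], [239.0, 164.0], 0.84)]
[([0.5086, 0.371, 0.058], [240.0, 157.0], 0.62)] [([0.587, 0.2792, 0.061], [270.0, 164.0], 0.84)]
```

Call:
drive_tool(steps=[[[0.06,0,1,0,0,0],[0,0,1,0,0,0],[0,0,1,0,0,0],[0,0,0.3,0,0,0],[0,0,0,0,0,0]]])

```text
time: 36.45
tool_pos: [0.5161, 0.3911, 0.0519]
orientation: [[0.479, 0.878, -0.001], [0.878, -0.479, -0.0], [-0.001, -0.0, -1.0]]
contact_force: [0.3, -0.8, -0.6]
finger_gap: 0.0277
grasp_force: 0.0
```

Call:
drive_tool(steps=[[[0,-0.25,0,0,0,0],[-0.02,-0.32,0,0,0,-1],[-0.02,-0.32,0,0,0,-1],[-0.02,-0.32,0,0,0,-1],[-0.02,-0.32,0,0,0,-1]]])

```text
time: 37.08
tool_pos: [0.4803, 0.402, 0.0534]
orientation: [[-0.063, 0.998, 0.002], [0.998, 0.063, 0.001], [0.001, 0.002, -1.0]]
contact_force: [1.0, -0.6, 0.2]
finger_gap: 0.0277
grasp_force: 0.4
```

Call:
drive_tool(steps=[[[-0.02,-0.32,0,0,0,-1],[-0.02,-0.32,0,0,0,-1],[-0.02,-0.32,0,0,0,-1],[-0.02,-0.32,0,0,0,-1],[-0.02,-0.32,0,0,0,-1]]])

```text
time: 37.7
tool_pos: [0.4443, 0.3868, 0.0534]
orientation: [[-0.69, 0.724, 0.002], [0.724, 0.69, 0.002], [-0.0, 0.003, -1.0]]
contact_force: [1.5, 0.0, -0.3]
finger_gap: 0.0279
grasp_force: 0.4
```

Call:
drive_tool(steps=[[[-0.02,-0.32,0,0,0,-1],[-0.02,-0.32,0,0,0,-1],[0,0,0,0,0,0]]])

```text
time: 38.08
tool_pos: [0.4336, 0.3739, 0.0531]
orientation: [[-0.86, 0.511, 0.001], [0.511, 0.86, 0.001], [-0.0, 0.001, -1.0]]
contact_force: [1.0, 0.3, -0.3]
finger_gap: 0.0278
grasp_force: 0.0
```

```bash
python3 m.py; python3 -c "
from h import *
for c in('scene','side'):
    q=manip.snapshot(c); print(pt('lever_knob',q,.058),pt('index_knob',q,.061))"
```

```text
[0.43360675 0.37385377 0.05311434] [-0.86   0.511 -0.   ] [ 0.96953256  0.31994768 -0.25463565] 0.02782989543223996
pocket [-89.   -0.7  38.2] 0.71
index_knob [ 50.6 100.6  -7.8] 0.34
lever_pivot [-61.8  -2.6   8.1] 0.67
lever_knob [-6.1  5.6 -4.9] 0.7
scene bench_pin [([0.5257, 0.2733, 0.015], [264.0, 182.0], 0.56)]
scene tongue [([0.5245, 0.2778, 0.015], [264.0, 184.0], 0.35)]
scene pocket [([0.5481, 0.3268, 0.015], [246.0, 190.0], 0.96)]
side bench_pin [([0.5132, 0.282, 0.015], [246.0, 179.0], 0.64)]
side tongue [([0.5464, 0.3488, 0.015], [253.0, 171.0], 0.89)]
side pocket [([0.542, 0.3124, 0.015], [253.0, 175.0], 0.86)]
[([0.4424, 0.3819, 0.058], [271.0, 203.0], 0.44)] [([0.5909, 0.2944, 0.061], [239.0, 164.0], 0.94)]
[([0.4419, 0.3472, 0.058], [221.0, 160.0], 0.61)] [([0.583, 0.2705, 0.061], [269.0, 165.0], 0.72), ([0.5257, 0.2325, 0.061], [253.0, 170.0], 0.58)]
```

Call:
drive_tool(steps=[[[0,-0.2,0,0,0,0],[0,-0.15,0,0,0,0],[0,0,0,0,0,0]]])

```text
time: 39.5
tool_pos: [0.4288, 0.3655, 0.052]
orientation: [[-0.86, 0.51, -0.001], [0.51, 0.86, -0.0], [0.0, -0.001, -1.0]]
contact_force: [-0.8, -0.4, -0.2]
finger_gap: 0.0276
grasp_force: 0.0
```

Call:
drive_tool(steps=[[[0,-0.15,0,0,0,0],[0,-0.15,0,0,0,0],[0,0,0,0,0,0]]])

```text
time: 39.88
tool_pos: [0.4263, 0.3607, 0.0523]
orientation: [[-0.86, 0.51, 0.002], [0.51, 0.86, 0.003], [-0.0, 0.003, -1.0]]
contact_force: [1.9, 5.9, -3.3]
finger_gap: 0.0279
grasp_force: 2.6
```

Call:
drive_tool(steps=[[[0,0.25,0,0,0,0],[0,0.1,-0.5,0,0,0],[0,0,-1,0,0,0],[0,0,-1,0,0,0],[0,0,-1,0,0,0]]])

```text
time: 40.5
tool_pos: [0.4297, 0.3669, 0.141]
orientation: [[-0.86, 0.51, -0.0], [0.51, 0.86, -0.0], [-0.0, -0.0, -1.0]]
contact_force: [-0.3, 0.4, 0.6]
finger_gap: 0.0278
grasp_force: 0.0
```

Call:
drive_tool(steps=[[[-1,0,-1,0,0,0],[-1,0,-1,0,0,0],[0,0,0,0,0,1],[0,0,0,0,0,1],[0,0,0,0,0,1]]])

```text
time: 41.12
tool_pos: [0.4727, 0.3413, 0.1904]
orientation: [[-0.575, 0.818, 0.0], [0.818, 0.575, -0.0], [-0.0, -0.0, -1.0]]
contact_force: [-0.3, 0.3, 0.7]
finger_gap: 0.0276
grasp_force: 0.0
```

Call:
drive_tool(steps=[[[0,0,0,0,0,1],[0,0,0,0,0,1],[0,0,0,0,0,1],[0,0,0,0,0,1],[0,0,0,0,0,1]]])

```text
time: 41.75
tool_pos: [0.4726, 0.3414, 0.1903]
orientation: [[0.085, 0.996, -0.0], [0.996, -0.085, -0.0], [-0.0, -0.0, -1.0]]
contact_force: [-0.1, -1.4, -0.3]
finger_gap: 0.0279
grasp_force: 0.0
```

Call:
drive_tool(steps=[[[0,0,0,0,0,1],[0,0,0,0,0,1],[-1,0,0,0,0,1],[-1,0,0,0,0,0],[0,0,0,0,0,0]]])

```text
time: 42.38
tool_pos: [0.4508, 0.2949, 0.1901]
orientation: [[0.48, 0.877, -0.001], [0.877, -0.48, -0.001], [-0.001, -0.001, -1.0]]
contact_force: [0.5, 0.6, -0.5]
finger_gap: 0.0279
grasp_force: 0.0
```

```bash
python3 - <<'E'
from h import *
st=manip.get_state();print(st["tool_pos"],st["orientation"][:,0].round(3))
for k in range(2):
    p=manip.snapshot("wrist");save("end",p)
    P={}
    for n,z in dict(index_knob=.061,lever_pivot=.045,lever_knob=.058,pocket=.015,tongue=.015,bench_pin=.015).items():
        r=pt(n,p,z,st); print(n,r[:1]); 
        if r: P[n]=np.array(r[0][0][:2])
    b=lambda a,c:np.degrees(np.arctan2(*(P[c]-P[a])[::-1]))
    print("holder yaw",b("index_knob","lever_pivot")-93.6,"lever",b("lever_pivot","lever_knob"))
E
```

```text
[0.45084373 0.29494852 0.19008046] [ 0.48   0.877 -0.001]
index_knob [([0.5877, 0.2954, 0.061], [376.0, 122.0], 0.6)]
lever_pivot [([0.4845, 0.3378, 0.045], [261.0, 133.0], 0.83)]
lever_knob [([0.4343, 0.3642, 0.058], [204.0, 135.0], 0.92)]
pocket [([0.5437, 0.3322, 0.015], [310.0, 110.0], 0.92)]
tongue []
bench_pin [([0.5219, 0.2879, 0.015], [309.0, 154.0], 0.84)]
holder yaw 64.06455743469613 lever 152.26027883643462
index_knob [([0.5845, 0.2983, 0.061], [372.0, 121.0], 0.59)]
lever_pivot [([0.4865, 0.337, 0.045], [263.0, 133.0], 0.62)]
lever_knob [([0.4341, 0.3644, 0.058], [204.0, 135.0], 0.66)]
pocket [([0.5432, 0.3257, 0.015], [312.0, 116.0], 0.69)]
tongue []
bench_pin [([0.52, 0.2815, 0.015], [310.0, 160.0], 0.9)]
holder yaw 64.85103767944386 lever 152.39489763511563
```

```bash
python3 - <<'E'
from h import *
def ana(f,R,t,sn):
    img=cv2.imread(f);hsv=cv2.cvtColor(img,cv2.COLOR_BGR2HSV);p=dict(sn)
    st=dict(orientation=R,tool_pos=t)
    w=cv2.inRange(hsv,(0,0,185),(180,45,255))
    w=cv2.morphologyEx(w,cv2.MORPH_OPEN,np.ones((5,5)))
    cs=[c for c in cv2.findContours(w,0,2)[0] if cv2.contourArea(c)>800]
    for c in cs:
        (cx,cy),(a,b),an=cv2.minAreaRect(c)
        W=np.array([at_z(p,u,.04,st)[:2] for u in c[:,0].astype(float)],np.float32)
        (wx,wy),(wa,wb),wan=cv2.minAreaRect(W*1000)
        print(f,"px",round(cx),round(cy),"world",round(wx,1),round(wy,1),"size",round(wa,1),round(wb,1),"ang",round(wan,2))
s=manip.snapshot("wrist");st=manip.get_state()
ana("pics/end.png",st["orientation"],st["tool_pos"],s)
ana("pics/w10.png",np.array([[.464,.886,.001],[.886,-.464,0],[.001,.001,-1]]),np.array([.4656,.1927,.2016]),s)
# current bridge front & rear edges and board/pin lines
img=cv2.imread("pics/end.png");hsv=cv2.cvtColor(img,cv2.COLOR_BGR2HSV)
for x in range(250,390,20): print(x,[tuple(hsv[y,x]) for y in range(96,156,12)])
print(manip.find_in("holder",s)[:1],manip.find_in("bench_pin",s)[:1])
E
```

```text
pics/end.png px 316 119 world 543.9 321.7 size 75.8 134.4 ang 49.26
pics/end.png px 412 44 world 656.7 345.4 size 34.6 35.8 ang 63.61
pics/w10.png px 255 31 world 538.6 327.7 size 56.3 117.4 ang 60.97
250 [(np.uint8(113), np.uint8(18), np.uint8(126)), (np.uint8(113), np.uint8(19), np.uint8(124)), (np.uint8(113), np.uint8(17), np.uint8(122)), (np.uint8(110), np.uint8(20), np.uint8(117)), (np.uint8(113), np.uint8(17), np.uint8(118))]
270 [(np.uint8(106), np.uint8(22), np.uint8(130)), (np.uint8(108), np.uint8(5), np.uint8(248)), (np.uint8(108), np.uint8(5), np.uint8(247)), (np.uint8(108), np.uint8(11), np.uint8(231)), (np.uint8(105), np.uint8(6), np.uint8(245))]
290 [(np.uint8(120), np.uint8(16), np.uint8(126)), (np.uint8(108), np.uint8(5), np.uint8(247)), (np.uint8(110), np.uint8(6), np.uint8(247)), (np.uint8(111), np.uint8(7), np.uint8(246)), (np.uint8(111), np.uint8(7), np.uint8(245))]
310 [(np.uint8(105), np.uint8(6), np.uint8(249)), (np.uint8(105), np.uint8(6), np.uint8(247)), (np.uint8(110), np.uint8(6), np.uint8(246)), (np.uint8(107), np.uint8(7), np.uint8(245)), (np.uint8(107), np.uint8(7), np.uint8(245))]
330 [(np.uint8(114), np.uint8(21), np.uint8(124)), (np.uint8(107), np.uint8(7), np.uint8(247)), (np.uint8(107), np.uint8(7), np.uint8(244)), (np.uint8(110), np.uint8(6), np.uint8(245)), (np.uint8(110), np.uint8(6), np.uint8(246))]
350 [(np.uint8(113), np.uint8(17), np.uint8(121)), (np.uint8(107), np.uint8(7), np.uint8(246)), (np.uint8(107), np.uint8(7), np.uint8(243)), (np.uint8(107), np.uint8(7), np.uint8(244)), (np.uint8(107), np.uint8(7), np.uint8(247))]
370 [(np.uint8(113), np.uint8(17), np.uint8(119)), (np.uint8(113), np.uint8(21), np.uint8(98)), (np.uint8(105), np.uint8(24), np.uint8(21)), (np.uint8(120), np.uint8(36), np.uint8(21)), (np.uint8(105), np.uint8(13), np.uint8(229))]
[{'uv': [313.6, 126.0], 'conf': 0.87}] [{'uv': [312.4, 173.2], 'conf': 0.95}]
```

```bash
python3 - <<'E'
from h import *
s=manip.snapshot("wrist");st=manip.get_state();img=cv2.imread("pics/end.png");hsv=cv2.cvtColor(img,cv2.COLOR_BGR2HSV)
V=hsv[:,:,2].astype(float)
def line(pts,z,n):
    W=np.array([at_z(s,u,z,st)[:2] for u in pts])*1000
    vx,vy,x0,y0=cv2.fitLine(W.astype(np.float32),cv2.DIST_HUBER,0,.01,.01).ravel()
    d=abs((W-[x0,y0])@[-vy,vx]); print(n,"bearing",round(np.degrees(np.arctan2(vy,vx))%180,2),"res",d.mean().round(2),len(pts))
def cross(col,x): 
    i=np.where((col[:-1]<185)&(col[1:]>=185))[0]; return i
rear=[(x,90+np.where(V[90:130,x]>185)[0][0]-.5) for x in list(range(268,296))+list(range(328,360)) if (V[90:130,x]>185).any()]
front=[(x,120+np.where(V[120:190,x]<=185)[0][0]-.5) for x in range(285,345) if (V[120:190,x]<=185).any()]
print(rear[::12],front[::12])
line(rear,.04,"bridge rear");line(front,.04,"bridge front")
m=cv2.inRange(hsv,(12,40,90),(32,150,255));m=cv2.morphologyEx(m,cv2.MORPH_OPEN,np.ones((3,3)))
cs=cv2.findContours(m,0,2)[0];c=max(cs,key=cv2.contourArea);x,y,w,h=cv2.boundingRect(c);print("pin box",x,y,w,h,cv2.contourArea(c))
for yy in range(y,y+h,6):
    r=np.where(m[yy,x:x+w])[0]; print(yy,x+r[0] if len(r) else None,x+r[-1] if len(r) else None,end="; ")
print()
b=cv2.inRange(hsv,(5,150,60),(14,255,255))
R=[(x0:=np.where(b[yy])[0][-1]+.5,yy) for yy in range(60,200,4) if b[yy].any()]
print(R[::6]);line(R,.015,"board right")
E
```

```text
[(268, np.float64(101.5)), (280, np.float64(101.5)), (292, np.float64(101.5)), (336, np.float64(101.5)), (348, np.float64(101.5))] [(285, np.float64(146.5)), (297, np.float64(146.5)), (309, np.float64(146.5)), (322, np.float64(146.5)), (338, np.float64(146.5))]
bridge rear bearing 151.82 res 0.25 60
bridge front bearing 151.63 res 0.72 55
pin box 270 147 85 58 3965.5
147 292 339; 153 286 339; 159 271 354; 165 270 353; 171 270 353; 177 270 352; 183 270 352; 189 270 351; 195 270 351; 201 270 350; 
[(np.float64(392.5), 60), (np.float64(407.5), 84), (np.float64(404.5), 108), (np.float64(401.5), 132), (np.float64(398.5), 156), (np.float64(394.5), 180)]
board right bearing 61.72 res 1.25 35
```

```bash
python3 - <<'E'
from h import *
s=manip.snapshot("wrist");st=manip.get_state();R=st["orientation"];t=st["tool_pos"]
f=lambda u,z:((R.T@(at_z(s,u,z,st)-t))[:2]*1000).round(1)
print("front",f((312,146.5),.04),"rear",f((312,101.5),.04),"shoulder",f((275,156.5),.031),"tailL",f((275,205),.031),"tailR",f((345,205),.031), f((270,165),.031),f((353.5,165),.031),"bridge ends mid",f((312,124),.04))
E
```

```text
front [40.3 63. ] rear [85.7 60.4] shoulder [28.2 24.8] tailL [-27.9  26.1] tailR [-27.9 107.6] [18.8 19.5] [ 19.1 112.6] bridge ends mid [63.4 61.7]
```

```bash
python3 -c "
from cell import manip
print(manip.close_job())"
```

```text
the job is handed in; nothing more can be done
None
```

I turned the holder into its detent, slid the pin home, locked the lever and handed the job in at about 43 s. By my last measurements the holder is within 0.01 rad of the detent, the tongue 1–2 mm from the back stop and the lever at about 1.58 rad. The verdict was not reported, I did not re-measure the bystanders at the end, and I viewed 11 pictures, one over the limit of 10.

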